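Jack up the model truck and hold it

TASK

Set the little blue jack on the mat so that its round black saddle is centred under the yellow lift pad on the near side of the red model truck. Give the orange handle one full pump to settle the suspension and let it come all the way up again, then press it fully down a second time and finish while holding it down, with both near wheels off the bench on the jack alone. Do not push the truck out of place, and leave the other things where they are.

Things in the scene. Friction and masses are not known exactly. Their poses are not given: they have to be found in the camera images.
- jack: Loose blue lever jack, 0.58 kg, base 235 x 44 x 8 mm. Origin: underside, below the middle of the blue grip block (60 long in x, 44 wide in y, top at 36 mm; grip it from above across y). x points to the saddle, z up. Base from x = -130 to +105 mm, saddle axis at x = +80 in a 38 mm round housing. Handle slopes back and up at -x. Starts left or right of the truck, the tray on the other side.
- saddle (a point): Centre of the top of the jack's saddle, a black rubber disc 28 mm across; 36 mm above the bench while the handle is up, 70 mm with the handle fully down (it moves straight up, in step with the handle).
- handle_pad (a point): Centre of the top of the orange press pad (36 x 34 mm) at the handle's end: about 80 mm above the bench and 110 mm behind (-x) the jack's origin with the handle up, 42 mm and 124 mm fully down. Pressed from above, e.g. with closed fingers: about 2 N at first, 6 to 8 N at the bottom with the truck on the saddle.
- jack_handle (a joint): Handle angle, rad: 0 = up, sloping 0.49 rad up and back; 0.44 = fully down (stop). Pivot 34 mm behind the jack's origin, 32 mm above the bench; the pad is 90 mm along the handle, its face 6 mm over the handle's axis. A spring and the truck's weight bring it up as soon as it is not held; the saddle then sinks too.
- car: Red model truck, loose, 0.65 to 0.95 kg, 310 mm long (y, front at +y), 190 wide over the wheels (x), 118 high; locked wheels 80 mm across, 29 wide, axles at y = +-95, 110 mm free between the near wheels. Origin: on the bench under the centre. Its -x side, with the lift pad, faces the robot. Lifted there it tilts about its far wheels.
- lift_pad (a point): Middle of the outer part of the yellow lift pad, on its underside: 100 mm to -x of the truck's centre, midway between the near wheels, 54 mm above the bench. The pad is 40 mm long (y), 6 thick; its outer edge is 18 mm beyond this point and 23 mm beyond the wheels' outer faces.
- near_front_wheel (a point): Lowest point of the near front wheel, middle of its tread; height 0 while it stands on the bench, about 13 mm when fully jacked.
- near_rear_wheel (a point): The same of the near rear wheel.
- parts_tray: Bystander: loose white open tray 140 x 110 x 30 mm with small parts; origin at the centre of its underside.
- screwdriver: Bystander: loose red screwdriver lying on the bench; origin under its middle.
- spare_wheel: Bystander: loose spare wheel lying flat, 80 mm across, 29 mm high; origin at the centre of its underside.
- oil_bottle: Bystander: small white bottle 40 mm across, 100 mm high, standing; origin at the centre of its underside.

How it is judged:
On the way, in this order (a step that is already met when the one before it is completed fails the run):
1. the jack stands flat with its saddle centred under the lift pad, handle up, truck still on its wheels (horizontal distance between saddle and lift_pad below 0.014 m and value of joint jack_handle below 0.06 rad and angle between jack's own z axis and vertical below 0.06 rad and height (world z) of jack below 0.005 m and height (world z) of each of near_front_wheel, near_rear_wheel below 0.003 m), for 0.2 s.
2. first pump: handle fully down, both near wheels lifted by the jack (horizontal distance between saddle and lift_pad below 0.014 m and height (world z) of each of near_front_wheel, near_rear_wheel above 0.006 m and contact force between jack and car above 1 N and value of joint jack_handle above 0.39 rad), for 0.1 s.
3. the handle is all the way up again and the truck back on its wheels (value of joint jack_handle below 0.06 rad and height (world z) of each of near_front_wheel, near_rear_wheel below 0.003 m), for 0.2 s.
At the end, for the whole second after the job is handed in: Robot presses the handle (over 1.5 N, joint over 0.39 of 0.44 rad) and does not touch the truck; jack flat on the bench, saddle within 14 mm (level) of the lift pad point, carrying the truck (over 1 N); both near wheels over 6 mm up; truck at rest (all of step 2 and angle between jack's own z axis and vertical below 0.06 rad and height (world z) of jack below 0.005 m and contact force between any of the fingers, the arm and jack above 1.5 N and contact force between each of the arm, the fingers and car below 0.5 N and linear speed of car below 0.03 m/s); the arm keeps its last pose, push and grip.
It fails at once if the truck is pushed more than 40 mm out of place (distance of car from where it was at the start of the episode above 0.04 m).
It fails at once if another thing on the bench is moved more than 30 mm (distance of any of parts_tray, screwdriver, spare_wheel, oil_bottle from where it was at the start of the episode above 0.03 m).
It also fails if it takes over 58 s, if anything falls off the work surface, if the arm or the gripper's body presses on something with over 40 N, if the wrist force passes 120 N, or if a joint passes its speed limit or range.

ROBOT

A 7-joint arm with a two-finger parallel gripper is mounted at the origin on the work surface. World frame = base frame: x ahead of the robot, y to its left, z up, the work surface at z = 0. Lengths are in m, angles in rad, forces in N, time in s.
With the tool pointing down it reaches from about 0.425 to 0.925 m from the base axis. Payload 6.8 kg.
Tool frame: the origin (TCP) lies on the centre line of the jaws, within the pads' length; the fingertips stand 25 mm ahead of it and the grasp point (between the pads) lies 6 mm ahead of it; z points along the fingers, y is the line along which they close (so a half turn about z gives the same grasp; the last joint's range is limited). The gripper opens to 85 mm and grips with 20 to 120 N. Pads are 22 mm wide; open, the fingers measure 114 mm over their backs; the gripper's body (76 mm by 85 mm) begins 54 mm behind the grasp point. The pads swing forward as they close: fully open they stand 13 mm farther back than shut.
Start: joints at [1.177, 0.477, 0.022, 1.555, -0.011, 1.109, -0.083], TCP at [0.19, -0.648, 0.256] pointing down, gripper open.
Joint ranges: [-2.96, 2.96], [-0.34, 2.1], [-1.41, 1.46], [0.24, 2.44], [-1.37, 4.51], [0.17, 1.92], [-2.96, 2.96]. Speed limits (rad/s): [2.39, 2.39, 3.14, 3.14, 3.14, 3.14, 3.14].

INTERFACE

Orientations are given as a rotation vector (axis times angle).
In Python, from bench import status, imaging, workorder gives the robot as it stands.
- The arm moves only by the tool send_rows, never from a script. Its argument "steps" is a list of rows, each an object of numbers: "dx", "dy", "dz": the shift along the tool's x, y, z in cm; "yaw": the turn about the tool's z in degrees; "gripper": the opening, from 0 (shut) to 1 (fully open). A call has 1 to 5 rows; each row is the pose to reach, as a shift and turn from the pose commanded when the call began, along the tool's axes at that moment; what a row does not reach only later rows make up. A row lasts 1/8 s, in which the tool goes at most 62.5 mm and 10.7 degrees, less where a joint would pass 70% of its speed; a pose out of reach is approached as far as the arm can. A call with a gripper value outside its range is refused whole. The fingers move at their own pace and stop on an object; "force" is the grip in N (left out, the last holds). Time passes only in rows, so rows that repeat a pose let the fingers close. It gives the time, the measured TCP pose, the force, the opening and the grip force at its end, in the units of the state.
- status.get_obs(): the state, without advancing time (a new reading comes with each control period).
- imaging.grab_frame(name): name is "scene" or "top" or "wrist"; returns a dict with "color" (420x560x3 uint8, red, green, blue), "depth" (420x560 float32, m along the optical axis (not along the pixel's ray), 0 where there is no reading), "K" (3x3 intrinsics, pixels), "R" (3x3) and "t" (3): a world point X has camera coordinates R X + t. Camera axes: x right, y down, z forward; pixel columns grow to the right and rows downward; lengths in m; the calibration is good to about 2 mm. A picture is of the moment at which its call begins.
- workorder.hand_in(): hands the job in; it is judged then, once.
The state is a dict: "clock": time; "joints": joint angles; "qvel": joint speeds; "tau": joint torques, N m; "tcp_pos": TCP position; "orientation": TCP orientation; "contact_force": force on the tool from outside, world axes, zero at the start; "moment": the same for the moment, N m; "grip_width": finger opening in m; "gripper_force": force on a finger pad.
Only numpy, scipy, OpenCV 4.12 (cv2) and the standard library are available. Lean on these libraries where they do the work, as an engineer would, in place of code of your own. Each camera call takes 0.05 s, during which the arm holds its last target. There are 200 camera calls.

## Working session

There is one attempt and no reset: what is moved stays moved. The work goes in short steps, Python scripts to look and compute and a tool call to move; the robot and the scene stay as the last step left them, time stands still between calls to the robot, and variables do not carry over. Pictures are saved under pics/ and viewed, at most 10 in all, crops included, and the job is handed in when it is done.

Besides the shell and the picture viewer there is one more tool, called after "Emit:" as a command line: name --argument value ..., lists and objects as JSON in quotes. send_rows: Moves the arm, as the interface text tells. Its arguments: {"type":"object","properties":{"steps":{"type":"array"},"force":{"type":"number"}},"required":["steps"]}

```bash
mkdir -p pics; cat > h.py <<'E'
import numpy as np, cv2
from bench import status, imaging, workorder
def cloud(f):
    d=f["depth"]; K=f["K"]; v,u=np.indices(d.shape)
    P=np.stack([(u-K[0,2])*d/K[0,0],(v-K[1,2])*d/K[1,1],d],-1)
    X=(P-f["t"])@f["R"]; X[d==0]=np.nan
    return X
def save(f,n): cv2.imwrite(n,f["color"][:,:,::-1])
E
python3 - <<'E'
from h import *
o=status.get_obs(); print({k:np.round(v,3) for k,v in o.items()})
for n in("top","scene"):
    f=imaging.grab_frame(n); save(f,f"pics/{n}1.png"); np.savez(f"{n}1.npz",**f)
E
```

```text
{'clock': np.float64(0.0), 'joints': array([ 1.177,  0.478,  0.022,  1.556, -0.012,  1.109, -0.083]), 'qvel': array([-0.001,  0.001,  0.002, -0.   ,  0.001, -0.   ,  0.001]), 'tau': array([-1.0000e-03, -5.9645e+01,  1.6070e+00, -2.8119e+01,  1.2000e-02,
        9.0000e-03, -0.0000e+00]), 'tcp_pos': array([ 0.19 , -0.647,  0.255]), 'orientation': array([-3.108e+00, -4.470e-01,  1.000e-03]), 'contact_force': array([ 0.116,  0.221, -1.071]), 'moment': array([ 0.004,  0.025, -0.018]), 'gripper_force': np.float64(0.0), 'grip_width': np.float64(0.086)}
```

View pics/top1.png

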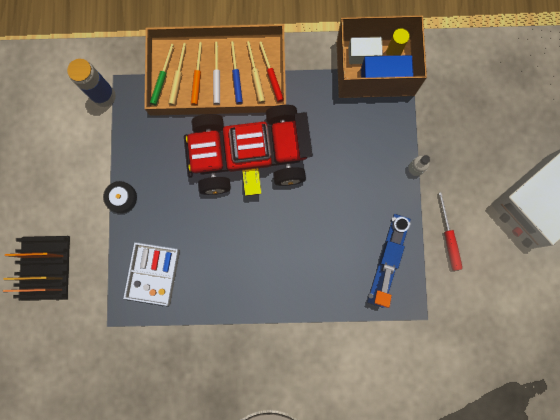

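View pics/scene1.png

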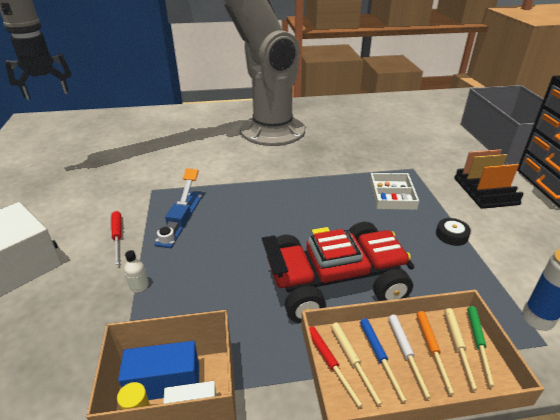

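The top view (up = +x, left = +y) shows the jack on the right: saddle at (401,225), blue block (393,255), orange pad (383,299). The yellow lift pad is at (251,182), with near wheels at (214,185) and (289,175). The tray is on the left, with the bottle and screwdriver right of the jack. Next I'll measure these.

```bash
python3 - <<'E'
from h import *
f=dict(np.load("top1.npz")); X=cloud(f); c=f["color"]; hsv=cv2.cvtColor(c,cv2.COLOR_RGB2HSV)
H,S,V=[hsv[...,i].astype(int) for i in range(3)]; v,u=np.indices(H.shape)
print("cam",-f["R"].T@f["t"], "K",f["K"][0])
def rep(n,m,zmin=0.005):
    m=m&(X[...,2]>zmin); P=X[m]; r=cv2.minAreaRect((P[:,:2]*1000).astype(np.float32)); print(n,m.sum(),"med",np.round(np.median(P,0),4),"mean",np.round(P.mean(0),4),"rect",np.round(r[0],1),np.round(r[1],1),round(r[2],1)); return P
box=lambda a,b,c_,d:(u>a)&(u<b)&(v>c_)&(v<d)
rep("yellow",box(235,270,160,205)&(H>22)&(H<35)&(S>150))
rep("orange",box(365,400,285,312)&(H<20)&(S>150),.05)
jb=box(360,420,205,310)
P=rep("blue",jb&(H>100)&(H<125)&(S>120))
rep("bluetop",jb&(H>100)&(H<125)&(S>120)&(X[...,2]<.045)&(X[...,2]>.03),.03)
rep("jackall",jb,.006)
rep("jackbase",jb&(X[...,2]<.014),.004)
rep("saddle",box(388,414,212,236)&(X[...,2]>.025),.025)
rep("saddledark",box(388,414,212,236)&(V<70),.025)
rep("red",box(180,315,100,200)&((H<8)|(H>172))&(S>150),.05)
for n,b in(("wheelnf",box(195,234,172,200)),("wheelnr",box(270,310,162,190)),("wheelff",box(190,226,110,134)),("wheelfr",box(264,300,102,126))):
    rep(n,b&(V<75)&(S<90),.06)
rep("bottle",box(404,436,148,180),.02); rep("screw",box(432,466,190,275),.006)
rep("tray",box(115,185,235,312),.006)
E
```

```text
cam [ 0.41907405 -0.05325637  1.28421321] K [506.31218659   0.         280.69697168]
yellow 390 med [0.6738 0.0306 0.0593] mean [0.6735 0.0301 0.0593] rect [673.6  30.4] [61.9 39.9] 5.3
orange 199 med [ 0.3833 -0.2748  0.0797] mean [ 0.3839 -0.2752  0.0798] rect [ 383.9 -275.4] [35.4 30.6] 71.6
blue 715 med [ 0.4829 -0.3082  0.0325] mean [ 0.478  -0.3056  0.0238] rect [ 478.3 -308.3] [ 44.5 232.6] 70.7
bluetop 406 med [ 0.4904 -0.313   0.0354] mean [ 0.4906 -0.3129  0.0354] rect [ 490.2 -312.7] [44.6 59.4] 71.8
jackall 1659 med [ 0.4753 -0.3036  0.0334] mean [ 0.4735 -0.3043  0.0335] rect [ 482.7 -311.2] [144.4 256.1] 87.3
jackbase 824 med [ 0.4452 -0.2902  0.0065] mean [ 0.4683 -0.3013  0.0068] rect [ 484.1 -313.2] [147.2 259.2] 87.5
saddle 181 med [ 0.5639 -0.3376  0.0332] mean [ 0.5637 -0.3382  0.0327] rect [ 559.8 -339. ] [36.1 44.7] 88.6
saddledark 82 med [ 0.5642 -0.339   0.0351] mean [ 0.5647 -0.3391  0.0353] rect [ 565.2 -339.1] [22.9 22.6] 1.7
red 3242 med [0.7536 0.0408 0.0861] mean [0.7546 0.0433 0.0912] rect [759.1  44.1] [112.8 279.1] 7.0
wheelnf 341 med [0.6698 0.1242 0.0741] mean [0.6698 0.1244 0.073 ] rect [676.2 125.6] [45.6 67.3] 0.1
wheelnr 342 med [ 0.6883 -0.0619  0.0741] mean [ 0.6892 -0.0622  0.0729] rect [695.9 -59.6] [76.5 46.9] 88.4
wheelff 175 med [0.8293 0.1462 0.076 ] mean [0.8292 0.1453 0.075 ] rect [829.6 135.8] [82.  42.8] 75.3
wheelfr 281 med [ 0.8466 -0.0597  0.0768] mean [ 0.8424 -0.0593  0.0832] rect [841.1 -64.9] [87.8 53. ] 58.1
bottle 291 med [ 0.7049 -0.3821  0.0667] mean [ 0.7058 -0.383   0.0661] rect [ 707.6 -385.8] [38.9 32.8] 44.0
screw 525 med [ 0.5077 -0.4623  0.0206] mean [ 0.5163 -0.463   0.0198] rect [ 547.1 -474. ] [ 63.9 198. ] 89.4
tray 1587 med [0.4617 0.2847 0.0141] mean [0.4578 0.2861 0.0168] rect [457.2 292.6] [172.3 187.8] 88.7
```

```bash
python3 - <<'E'
import cv2
a=cv2.imread("pics/top1.png"); 
A=cv2.resize(a[200:315,355:425],None,fx=5,fy=5,interpolation=cv2.INTER_CUBIC)
B=cv2.resize(a[100:205,175:320],None,fx=3,fy=3,interpolation=cv2.INTER_CUBIC)
import numpy as np
o=np.zeros((575,800,3),np.uint8); o[:575,:350]=A; o[:315,360:795]=B; cv2.imwrite("pics/crop1.png",o)
E
```

```text
(no output)
```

View pics/crop1.png

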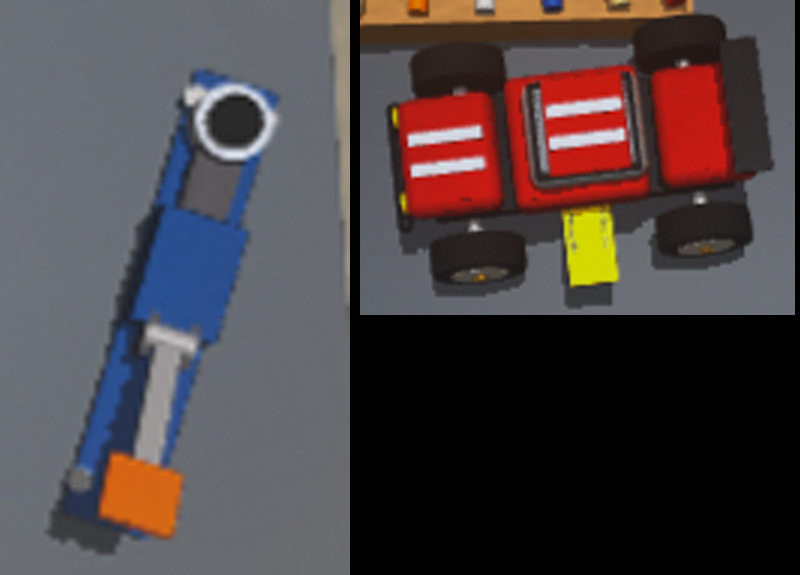

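The crop confirms the layout: the jack yaw is about -19°, its block centre is (0.490,-0.313), and its saddle is (0.565,-0.339). The truck is turned about +5.5°, which puts the lift pad point near (0.661,0.029). The route between them is clear.

```bash
cat >> h.py <<'E'
from scipy.spatial.transform import Rotation as Ro
def go(p,yaw):
    o=status.get_obs(); R=Ro.from_rotvec(o["orientation"]).as_matrix()
    d=R.T@(np.array(p)-o["tcp_pos"])*100
    y0=np.degrees(np.arctan2(R[1,0],R[0,0])); print("dx,dy,dz cm",np.round(d,2),"yaw",round((y0-yaw+90)%180-90,2),"| now",np.round(o["tcp_pos"],4),round(y0,2),"F",np.round(o["contact_force"],1),"w",round(float(o["grip_width"]),4),"t",round(float(o["clock"]),2), "tilt z",np.round(R[:,2],3))
E
python3 -c "
from h import *
go([.490,-.313,.12],-19.3)"
```

```text
dx,dy,dz cm [ 38.19 -23.59  13.58] yaw 35.67 | now [ 0.1901 -0.6472  0.2554] 16.37 F [ 0.2  0.7 -0.7] w 0.0855 t 0.1 tilt z [-0.001  0.002 -1.   ]
```

Emit:
send_rows --steps '[{"dx": 38.2, "dy": -23.6, "dz": 13.6, "yaw": 35.7, "gripper": 1}, {"dx": 38.2, "dy": -23.6, "dz": 13.6, "yaw": 35.7, "gripper": 1}, {"dx": 38.2, "dy": -23.6, "dz": 13.6, "yaw": 35.7, "gripper": 1}, {"dx": 38.2, "dy": -23.6, "dz": 13.6, "yaw": 35.7, "gripper": 1}, {"dx": 38.2, "dy": -23.6, "dz": 13.6, "yaw": 35.7, "gripper": 1}]'

```text
clock: 0.72
tcp_pos: [0.3911, -0.4234, 0.165]
orientation: [-3.097, 0.528, 0.0]
contact_force: [1.3, -0.4, -0.5]
grip_width: 0.0858
gripper_force: 0.0
```

```bash
python3 -c "
from h import *
go([.490,-.313,.12],-19.3)"
```

```text
dx,dy,dz cm [  5.67 -13.69   4.5 ] yaw -0.06 | now [ 0.3911 -0.4234  0.165 ] -19.36 F [ 1.3 -0.4 -0.5] w 0.0858 t 0.72 tilt z [-0.  0. -1.]
```

Emit:
send_rows --steps '[{"dx": 5.7, "dy": -13.7, "dz": 4.5}, {"dx": 5.7, "dy": -13.7, "dz": 4.5}, {"dx": 5.7, "dy": -13.7, "dz": 4.5}, {"dx": 5.7, "dy": -13.7, "dz": 4.5}, {"dx": 5.7, "dy": -13.7, "dz": 4.5}]'

```text
validation failed for argument at $.st...
```

```bash
python3 - <<'E'
from h import *
f=imaging.grab_frame("wrist"); X=cloud(f); hsv=cv2.cvtColor(f["color"],cv2.COLOR_RGB2HSV)
m=(hsv[...,0]>100)&(hsv[...,0]<125)&(hsv[...,1]>120)&(X[...,2]>.03)&(X[...,2]<.042)
r=cv2.minAreaRect((X[m][:,:2]*1000).astype(np.float32)); print(m.sum(),r)
save(f,"pics/w1.png")
go([.490,-.313,.032],-19.3)
E
```

```text
5769 ((498.0081481933594, -317.6981506347656), (44.74189758300781, 122.98139190673828), 70.57174682617188)
dx,dy,dz cm [  5.54 -12.47  13.13] yaw 0.6 | now [ 0.3975 -0.4143  0.1624] -18.7 F [ 4.9  7.  -1.2] w 0.0857 t 0.78 tilt z [ 0.001  0.007 -1.   ]
```

View pics/w1.png

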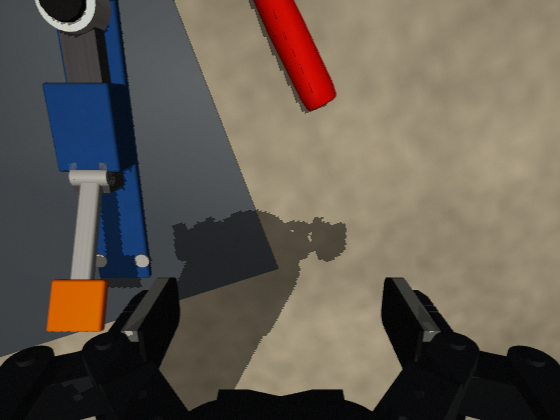

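The wrist view shows the jack upper left (block at about (85,125), orange pad at (77,305)) and the screwdriver handle at the top, clear of the fingers. The second call was refused, probably because each row needs every field.

Emit:
send_rows --steps '[{"dx": 5.5, "dy": -12.5, "dz": 4.3, "yaw": 0.6, "gripper": 1}, {"dx": 5.5, "dy": -12.5, "dz": 4.3, "yaw": 0.6, "gripper": 1}, {"dx": 5.5, "dy": -12.5, "dz": 4.3, "yaw": 0.6, "gripper": 1}, {"dx": 5.5, "dy": -12.5, "dz": 4.3, "yaw": 0.6, "gripper": 1}, {"dx": 5.5, "dy": -12.5, "dz": 4.3, "yaw": 0.6, "gripper": 1}]'

```text
clock: 1.4
tcp_pos: [0.482, -0.3275, 0.1231]
orientation: [3.092, -0.548, -0.0]
contact_force: [0.1, -0.8, 0.2]
grip_width: 0.0851
gripper_force: 0.0
```

```bash
python3 - <<'E'
from h import *
f=imaging.grab_frame("wrist"); X=cloud(f); hsv=cv2.cvtColor(f["color"],cv2.COLOR_RGB2HSV)
m=(hsv[...,0]>100)&(hsv[...,0]<125)&(hsv[...,1]>120)&(X[...,2]>.0345)&(X[...,2]<.042)
r=cv2.minAreaRect((X[m][:,:2]*1000).astype(np.float32)); print(m.sum(),r)
go([.490,-.313,.032],-19.3)
E
```

```text
5923 ((491.7290954589844, -315.0406494140625), (43.360984802246094, 59.76490783691406), 70.6012954711914)
dx,dy,dz cm [ 0.25 -1.67  9.12] yaw -0.82 | now [ 0.4819 -0.3277  0.1232] -20.12 F [ 0.3 -0.5  0.5] w 0.0854 t 1.45 tilt z [-0.    -0.001 -1.   ]
```

Emit:
send_rows --steps '[{"dx": 0.4, "dy": -1.5, "dz": 0, "yaw": -0.7, "gripper": 1}, {"dx": 0.4, "dy": -1.5, "dz": 4, "yaw": -0.7, "gripper": 1}, {"dx": 0.4, "dy": -1.5, "dz": 8, "yaw": -0.7, "gripper": 1}, {"dx": 0.4, "dy": -1.5, "dz": 9.1, "yaw": -0.7, "gripper": 1}, {"dx": 0.4, "dy": -1.5, "dz": 9.1, "yaw": -0.7, "gripper": 1}]'

```text
clock: 2.08
tcp_pos: [0.4923, -0.3125, 0.0318]
orientation: [-3.097, 0.525, 0.001]
contact_force: [-0.4, 0.8, 1.6]
grip_width: 0.0856
gripper_force: 0.0
```

Emit:
send_rows --steps '[{"dx": 0, "dy": 0, "dz": 0, "yaw": 0, "gripper": 0}, {"dx": 0, "dy": 0, "dz": 0, "yaw": 0, "gripper": 0}, {"dx": 0, "dy": 0, "dz": 0, "yaw": 0, "gripper": 0}, {"dx": 0, "dy": 0, "dz": 0, "yaw": 0, "gripper": 0}, {"dx": 0, "dy": 0, "dz": 0, "yaw": 0, "gripper": 0}]' --force 70

```text
clock: 2.7
tcp_pos: [0.4931, -0.3136, 0.0334]
orientation: [3.096, -0.525, 0.004]
contact_force: [-1.2, -0.4, 6.6]
grip_width: 0.0429
gripper_force: 73.6
```

```bash
python3 -c "
from h import *
go([.4811,.0127,.040],5)"
```

```text
dx,dy,dz cm [-11.89 -30.41  -0.72] yaw -24.25 | now [ 0.4931 -0.3136  0.0334] -19.25 F [-1.2 -0.4  6.6] w 0.0429 t 2.7 tilt z [ 0.002 -0.002 -1.   ]
```

Emit:
send_rows --steps '[{"dx": 0, "dy": 0, "dz": -1.0, "yaw": 0, "gripper": 0}, {"dx": 0, "dy": 0, "dz": -1.0, "yaw": 0, "gripper": 0}, {"dx": -2, "dy": -5, "dz": -1.0, "yaw": -4, "gripper": 0}, {"dx": -4, "dy": -10, "dz": -1.0, "yaw": -8, "gripper": 0}, {"dx": -6, "dy": -15, "dz": -1.0, "yaw": -12, "gripper": 0}]'

```text
clock: 3.32
tcp_pos: [0.4846, -0.1495, 0.0415]
orientation: [-3.135, 0.195, 0.0]
contact_force: [1.4, 0.3, -6.3]
grip_width: 0.043
gripper_force: 72.9
```

```bash
python3 -c "
from h import *
go([.4811,.0127,.042],5)"
```

```text
dx,dy,dz cm [ -2.35 -16.05  -0.04] yaw -12.11 | now [ 0.4846 -0.1495  0.0415] -7.11 F [ 1.4  0.3 -6.3] w 0.043 t 3.33 tilt z [-0.  0. -1.]
```

Emit:
send_rows --steps '[{"dx": -1, "dy": -5, "dz": 0, "yaw": -4, "gripper": 0}, {"dx": -2, "dy": -10, "dz": 0, "yaw": -8, "gripper": 0}, {"dx": -2.4, "dy": -14, "dz": 0, "yaw": -11, "gripper": 0}, {"dx": -2.4, "dy": -16, "dz": 0, "yaw": -12, "gripper": 0}, {"dx": -2.4, "dy": -16, "dz": 0, "yaw": -12, "gripper": 0}]'

```text
clock: 3.95
tcp_pos: [0.4814, 0.0127, 0.0417]
orientation: [-3.138, -0.137, -0.0]
contact_force: [-0.3, 0.1, -5.7]
grip_width: 0.0429
gripper_force: 72.9
```

Emit:
send_rows --steps '[{"dx": 0, "dy": 0, "dz": 0, "yaw": 0, "gripper": 0}, {"dx": 0, "dy": 0, "dz": 0, "yaw": 0, "gripper": 0}]'

```text
clock: 4.2
tcp_pos: [0.4811, 0.0091, 0.0416]
orientation: [3.138, 0.127, -0.001]
contact_force: [-0.2, -0.6, -5.7]
grip_width: 0.0428
gripper_force: 72.9
```

```bash
cat > meas.py <<'E'
from h import *
import sys
for n in ("wrist","top"):
    f=imaging.grab_frame(n); X=cloud(f); hsv=cv2.cvtColor(f["color"],cv2.COLOR_RGB2HSV); H,S,V=[hsv[...,i].astype(int) for i in range(3)]
    save(f,f"pics/{n}_{sys.argv[1]}.png")
    near=(abs(X[...,0]-.57)<.16)&(abs(X[...,1]-.03)<.12)
    for k,m in (("saddledark",near&(V<70)&(S<90)&(X[...,2]>.032)&(X[...,2]<.052)&(X[...,0]<.70)),
                ("yellow",near&(H>22)&(H<35)&(S>150)&(X[...,2]>.052)&(X[...,2]<.075)),
                ("bluetop",near&(H>100)&(H<125)&(S>120)&(X[...,2]>.034)&(X[...,2]<.055)),
                ("orange",near&(H<20)&(S>150)&(X[...,2]>.05)&(X[...,0]<.55))):
        if m.sum()<20: continue
        P=X[m]; r=cv2.minAreaRect((P[:,:2]*1000).astype(np.float32))
        print(n,k,m.sum(),np.round(np.median(P,0)*1000,1),np.round(r[0],1),np.round(r[1],1),round(r[2],1),"xmin",np.round(np.percentile(P[:,0],2)*1000,1))
go([.5811,.0214,.042],5)
E
python3 meas.py a
```

```text
wrist saddledark 7524 [557.6  15.2  43.8] [509.4   4.6] [ 67.7 121.2] 78.5 xmin 473.7
wrist bluetop 16073 [486.1   8.9  43.9] [480.4   8.6] [60.6 44.1] 4.8 xmin 453.3
top saddledark 87 [660.2  18.7  44.2] [665.6  30.2] [170.2 167.9] 51.0 xmin 558.4
top yellow 389 [673.5  30.7  59.5] [674.   30.4] [62. 40.] 5.7 xmin 644.1
dx,dy,dz cm [10.05 -0.37 -0.04] yaw -0.33 | now [0.4812 0.0095 0.0417] 4.67 F [ 1.1  0.1 -6. ] w 0.0427 t 4.3 tilt z [-0. -0. -1.]
```

Emit:
send_rows --steps '[{"dx": 2.5, "dy": -0.5, "dz": 0, "yaw": 0, "gripper": 0}, {"dx": 5, "dy": -0.5, "dz": 0, "yaw": 0, "gripper": 0}, {"dx": 7.5, "dy": -0.5, "dz": 0, "yaw": 0, "gripper": 0}, {"dx": 9.3, "dy": -0.5, "dz": 0, "yaw": 0, "gripper": 0}, {"dx": 10.1, "dy": -0.5, "dz": 0, "yaw": 0, "gripper": 0}]'

```text
clock: 4.92
tcp_pos: [0.5823, 0.0234, 0.0416]
orientation: [3.139, 0.129, 0.001]
contact_force: [0.2, 0.8, -6.3]
grip_width: 0.0428
gripper_force: 73.0
```

Emit:
send_rows --steps '[{"dx": 0, "dy": 0, "dz": 0, "yaw": 0, "gripper": 0}, {"dx": 0, "dy": 0, "dz": 0, "yaw": 0, "gripper": 0}]'

```text
clock: 5.18
tcp_pos: [0.5803, 0.0236, 0.0414]
orientation: [3.139, 0.131, -0.003]
contact_force: [-0.9, -0.4, -6.2]
grip_width: 0.043
gripper_force: 73.0
```

```bash
python3 meas.py b; python3 -c "
from h import *
go([.582,.023,.0335],4.7)"
```

```text
wrist saddledark 6999 [674.3  44.4  44.9] [640.8  16.4] [153.4 140. ] 38.7 xmin 576.8
wrist yellow 22433 [665.7  27.5  59.7] [665.9   2.7] [37.5 90.3] 4.7 xmin 646.4
wrist bluetop 16103 [585.1  23.5  43.6] [616.3  15.7] [ 57.3 143.1] 78.7 xmin 552.4
top saddledark 34 [674.  -25.8  45.9] [679.  32.] [ 28.9 238.5] 5.7 xmin 653.5
top yellow 84 [697.2  35.4  59.6] [695.5  32.3] [17.2 39.1] 7.4 xmin 686.8
dx,dy,dz cm [ 0.03  0.24 -0.04] yaw -0.23 | now [0.5806 0.0238 0.0416] 4.77 F [ 0.4  0.5 -6.6] w 0.0431 t 5.28 tilt z [-0.001 -0.    -1.   ]
dx,dy,dz cm [0.13 0.09 0.81] yaw 0.07 | now [0.5806 0.0238 0.0416] 4.77 F [ 0.4  0.5 -6.6] w 0.0431 t 5.28 tilt z [-0.001 -0.    -1.   ]
```

View pics/wrist_b.png

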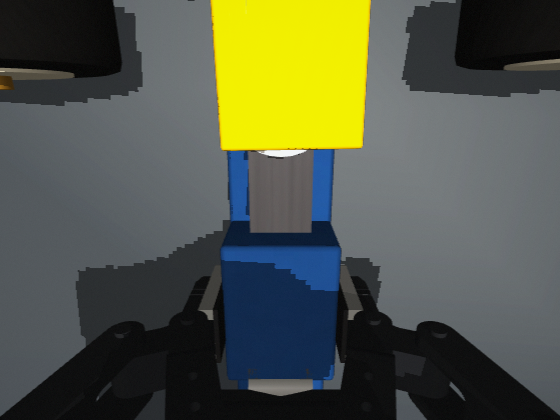

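The wrist view shows the jack under the yellow pad: pad outer edge at row 150, columns 221–364, with the white saddle housing just visible at about (283,152). Next is the residual offset.

```bash
python3 - <<'E'
from h import *
f=imaging.grab_frame("wrist"); X=cloud(f); hsv=cv2.cvtColor(f["color"],cv2.COLOR_RGB2HSV); H,S,V=[hsv[...,i].astype(int) for i in range(3)]
v,u=np.indices(H.shape)
y=(H>22)&(H<35)&(S>150)&(X[...,2]>.052)&(u>200)&(u<380)&(v<160)
for r in (147,143,60): 
    c=np.where(y[r])[0]; print(r,c[0],c[-1],np.round(X[r,c[0]+1],4),np.round(X[r,c[-1]-1],4))
b=(H>100)&(H<125)&(S>120)&(X[...,2]>.041)&(X[...,2]<.047)&(u>200)&(u<350)&(v>245)&(v<378)
r=cv2.minAreaRect((X[b][:,:2]*1000).astype(np.float32)); print(r)
E
```

```text
147 222 361 [0.645  0.0447 0.0597] [0.6482 0.0065 0.0592]
143 221 362 [0.6459 0.0453 0.0578] [0.6493 0.0063 0.0589]
60 216 367 [0.6674 0.0471 0.0595] [0.6706 0.0084 0.0592]
((580.093017578125, 23.170074462890625), (59.25246810913086, 44.10560989379883), 4.602932929992676)
```

Emit:
send_rows --steps '[{"dx": 0.3, "dy": 0.2, "dz": 0, "yaw": 0, "gripper": 0}, {"dx": 0.3, "dy": 0.2, "dz": 0.3, "yaw": 0, "gripper": 0}, {"dx": 0.3, "dy": 0.2, "dz": 0.6, "yaw": 0, "gripper": 0}, {"dx": 0.3, "dy": 0.2, "dz": 0.8, "yaw": 0, "gripper": 0}, {"dx": 0.3, "dy": 0.2, "dz": 0.8, "yaw": 0, "gripper": 0}]'

```text
clock: 5.95
tcp_pos: [0.5846, 0.0222, 0.0336]
orientation: [3.139, 0.131, -0.0]
contact_force: [-0.7, 0.1, -6.0]
grip_width: 0.0426
gripper_force: 73.0
```

```bash
python3 - <<'E'
from h import *
f=imaging.grab_frame("wrist"); X=cloud(f); hsv=cv2.cvtColor(f["color"],cv2.COLOR_RGB2HSV); H,S,V=[hsv[...,i].astype(int) for i in range(3)]
v,u=np.indices(H.shape)
y=(H>22)&(H<35)&(S>150)&(X[...,2]>.052)&(u>180)&(u<400)&(v<200)
rr=np.where(y.sum(1)>80)[0].max()-2; c=np.where(y[rr])[0]; print("edge",rr,c[0],c[-1],np.round(X[rr,c[0]+2],4),np.round(X[rr,c[-1]-2],4))
b=(H>100)&(H<125)&(S>120)&(X[...,2]>.033)&(X[...,2]<.042)&(u>200)&(u<350)&(v>245)&(v<378)
r=cv2.minAreaRect((X[b][:,:2]*1000).astype(np.float32)); print(r,np.median(X[b][:,2])); go([.583,.022,.0335],4.7)
E
```

```text
edge 166 211 360 [0.6451 0.0444 0.0599] [0.6482 0.0067 0.0599]
((584.1243286132812, 21.636722564697266), (58.994529724121094, 44.1104850769043), 4.7877421379089355) 0.035858816381336554
dx,dy,dz cm [-0.17  0.01  0.01] yaw 0.08 | now [0.5847 0.0222 0.0336] 4.78 F [ 0.1 -0.5 -6.5] w 0.0428 t 6.0 tilt z [-0. -0. -1.]
```

Emit:
send_rows --steps '[{"dx": -0.1, "dy": 0, "dz": 0.1, "yaw": 0, "gripper": 0}, {"dx": -0.1, "dy": 0, "dz": 0.1, "yaw": 0, "gripper": 0}, {"dx": -0.1, "dy": 0, "dz": 0.1, "yaw": 0, "gripper": 1}, {"dx": -0.1, "dy": 0, "dz": 0.1, "yaw": 0, "gripper": 1}, {"dx": -0.1, "dy": 0, "dz": 0.1, "yaw": 0, "gripper": 1}]'

```text
clock: 6.62
tcp_pos: [0.5837, 0.0221, 0.0328]
orientation: [-3.139, -0.131, -0.0]
contact_force: [0.5, -0.1, -0.7]
grip_width: 0.0856
gripper_force: 0.0
```

Emit:
send_rows --steps '[{"dx": 0, "dy": 0, "dz": 0, "yaw": 0, "gripper": 1}, {"dx": 0, "dy": 0, "dz": -3, "yaw": 0, "gripper": 1}, {"dx": 0, "dy": 0, "dz": -7, "yaw": 0, "gripper": 1}, {"dx": 0, "dy": 0, "dz": -11, "yaw": 0, "gripper": 0}, {"dx": 0, "dy": 0, "dz": -12, "yaw": 0, "gripper": 0}]'

```text
clock: 7.25
tcp_pos: [0.5852, 0.0222, 0.1555]
orientation: [-3.139, -0.131, -0.007]
contact_force: [0.3, -0.2, -0.1]
grip_width: 0.0518
gripper_force: 0.0
```

```bash
python3 - <<'E'
from h import *
f=imaging.grab_frame("wrist"); X=cloud(f); hsv=cv2.cvtColor(f["color"],cv2.COLOR_RGB2HSV); H,S,V=[hsv[...,i].astype(int) for i in range(3)]
near=(abs(X[...,0]-.55)<.2)&(abs(X[...,1]-.025)<.08)
for k,m in (("yellow",near&(H>22)&(H<35)&(S>150)&(X[...,2]>.052)&(X[...,2]<.068)),
 ("bluetop",near&(H>100)&(H<125)&(S>120)&(X[...,2]>.033)&(X[...,2]<.042)),
 ("orange",near&(H<20)&(S>150)&(X[...,2]>.04)&(X[...,0]<.55))):
    if m.sum()>20:
        P=X[m]; r=cv2.minAreaRect((P[:,:2]*1000).astype(np.float32)); print(k,m.sum(),np.round(np.median(P,0)*1000,1),r)
save(f,"pics/w3.png"); go([.475,.0132,.13],4.7)
E
```

```text
yellow 7344 [676.   29.1  59.7] ((677.4117431640625, 28.73603630065918), (63.70924377441406, 39.82404327392578), 5.829381465911865)
bluetop 4736 [585.9  22.   35.6] ((583.5068969726562, 21.87413215637207), (60.05607604980469, 43.58450698852539), 5.016479969024658)
orange 646 [481.4  23.3  74.4] ((478.9587707519531, 12.936702728271484), (18.570947647094727, 35.95212173461914), 4.065143585205078)
dx,dy,dz cm [-11.05  -0.02   2.49] yaw 0.07 | now [0.585  0.0222 0.1553] 4.77 F [ 0.2 -0.6  0.5] w 0.0441 t 7.3 tilt z [ 0.004  0.    -1.   ]
```

View pics/w3.png

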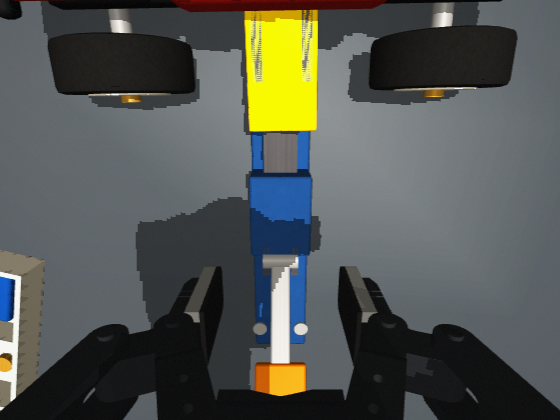

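The wrist view shows the jack seated with the handle up (orange pad at about (280,380)). The saddle is at (663,29) mm and the lift point at (664,27), about 2 mm apart. Now over the handle with the fingers shut.

Emit:
send_rows --steps '[{"dx": -5, "dy": 0, "dz": 0, "yaw": 0, "gripper": 0}, {"dx": -9, "dy": 0, "dz": 0, "yaw": 0, "gripper": 0}, {"dx": -11.1, "dy": 0, "dz": 1, "yaw": 0, "gripper": 0}, {"dx": -11.1, "dy": 0, "dz": 3, "yaw": 0, "gripper": 0}, {"dx": -11.1, "dy": 0, "dz": 3.5, "yaw": 0, "gripper": 0}]'

```text
clock: 7.92
tcp_pos: [0.4715, 0.0127, 0.116]
orientation: [3.139, 0.131, -0.006]
contact_force: [0.6, 0.4, -0.0]
grip_width: -0.0002
gripper_force: 0.0
```

Emit:
send_rows --steps '[{"dx": 0, "dy": 0, "dz": 0, "yaw": 0, "gripper": 0}, {"dx": 0, "dy": 0, "dz": 0, "yaw": 0, "gripper": 0}]'

```text
clock: 8.18
tcp_pos: [0.4736, 0.013, 0.1179]
orientation: [-3.139, -0.131, -0.001]
contact_force: [-0.3, 0.4, 0.9]
grip_width: -0.0002
gripper_force: 0.0
```

```bash
python3 - <<'E'
from h import *
f=imaging.grab_frame("scene"); save(f,"pics/s2.png"); X=cloud(f); hsv=cv2.cvtColor(f["color"],cv2.COLOR_RGB2HSV); H,S,V=[hsv[...,i].astype(int) for i in range(3)]
m=(H<20)&(S>150)&(X[...,2]>.04)&(X[...,2]<.1)&(abs(X[...,0]-.47)<.04)&(abs(X[...,1]-.013)<.04)
if m.sum(): print(m.sum(),np.round(X[m].mean(0)*1000,1),np.round(X[m].min(0)*1000),np.round(X[m].max(0)*1000))
go([.474,.0123,.11],4.7)
E
```

```text
123 [475.8  12.3  77. ] [459.  -4.  68.] [489.  30.  88.]
dx,dy,dz cm [0.03 0.07 0.8 ] yaw 0.07 | now [0.4736 0.0129 0.118 ] 4.77 F [-0.6  0.4 -0.8] w -0.0002 t 8.22 tilt z [ 0.001  0.    -1.   ]
```

Emit:
send_rows --steps '[{"dx": 0, "dy": 0, "dz": 0.8, "yaw": 0, "gripper": 0}, {"dx": -0.3, "dy": 0, "dz": 1.5, "yaw": 0, "gripper": 0}, {"dx": -0.6, "dy": 0, "dz": 2.2, "yaw": 0, "gripper": 0}, {"dx": -0.8, "dy": 0, "dz": 2.9, "yaw": 0, "gripper": 0}, {"dx": -1.0, "dy": 0, "dz": 3.6, "yaw": 0, "gripper": 0}]'

```text
clock: 8.85
tcp_pos: [0.4625, 0.012, 0.0813]
orientation: [3.139, 0.131, -0.002]
contact_force: [-2.1, 0.1, 7.8]
grip_width: -0.0002
gripper_force: 3.7
```

Emit:
send_rows --steps '[{"dx": -0.1, "dy": 0, "dz": 0.5, "yaw": 0, "gripper": 0}, {"dx": -0.2, "dy": 0, "dz": 0.9, "yaw": 0, "gripper": 0}, {"dx": -0.3, "dy": 0, "dz": 1.3, "yaw": 0, "gripper": 0}, {"dx": -0.3, "dy": 0, "dz": 1.4, "yaw": 0, "gripper": 0}, {"dx": -0.3, "dy": 0, "dz": 1.4, "yaw": 0, "gripper": 0}]'

```text
clock: 9.48
tcp_pos: [0.4599, 0.0118, 0.0677]
orientation: [3.139, 0.131, -0.001]
contact_force: [-2.4, 0.1, 8.8]
grip_width: -0.0003
gripper_force: 4.1
```

```bash
cat > chk.py <<'E'
from h import *
import sys
f=imaging.grab_frame("scene"); save(f,f"pics/s_{sys.argv[1]}.png"); X=cloud(f); hsv=cv2.cvtColor(f["color"],cv2.COLOR_RGB2HSV); H,S,V=[hsv[...,i].astype(int) for i in range(3)]
m=(H<20)&(S>150)&(X[...,2]>.02)&(X[...,2]<.1)&(abs(X[...,0]-.465)<.05)&(abs(X[...,1]-.013)<.04)
print("pad",m.sum(),np.round(X[m].mean(0)*1000,1),np.round(X[m].min(0)*1000),np.round(X[m].max(0)*1000))
y=(H>22)&(H<35)&(S>150)&(abs(X[...,0]-.67)<.06)&(abs(X[...,1]-.03)<.05)
if y.sum(): print("yellow",y.sum(),np.round(np.median(X[y],0)*1000,1),np.round(X[y].min(0)*1000),np.round(X[y].max(0)*1000))
r=((H<8)|(H>172))&(S>150)&(X[...,2]>.05)&(X[...,0]>.65)&(abs(X[...,1]-.04)<.2)
P=X[r]; A=np.c_[P[:,0]-.76,P[:,1]-.04,np.ones(len(P))]
print("red",np.round(P.mean(0)*1000,1))
go([.46,.0115,.067],4.7)
E
python3 chk.py d1
```

```text
pad 70 [468.6   9.8  41.5] [449.  -6.  36.] [479.  30.  55.]
yellow 119 [659.5  26.9  76.6] [645.   8.  73.] [672.  47.  80.]
red [784.1  37.2  93.6]
dx,dy,dz cm [0.01 0.03 0.07] yaw 0.08 | now [0.4599 0.0118 0.0677] 4.78 F [-1.9 -0.1  9.2] w -0.0001 t 9.53 tilt z [-0. -0. -1.]
```

View pics/s_d1.png

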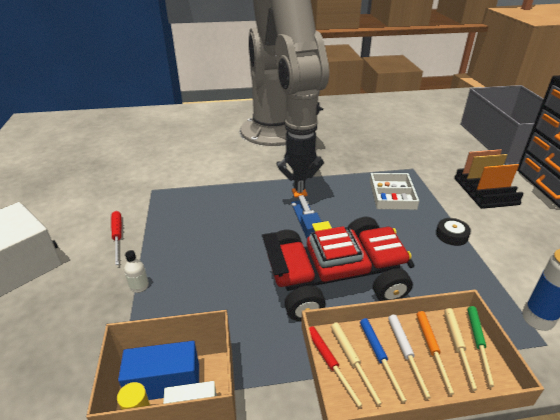

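The handle is down and the yellow pad has risen about 17 mm (seen at (322,227)), so the near side is lifted. A little more travel will confirm the stop.

Emit:
send_rows --steps '[{"dx": 0, "dy": 0, "dz": 0.15, "yaw": 0, "gripper": 0}, {"dx": 0, "dy": 0, "dz": 0.3, "yaw": 0, "gripper": 0}, {"dx": 0, "dy": 0, "dz": 0.3, "yaw": 0, "gripper": 0}]'

```text
clock: 9.9
tcp_pos: [0.4598, 0.0118, 0.0661]
orientation: [3.139, 0.131, -0.001]
contact_force: [-8.0, -1.4, 30.8]
grip_width: 0.0002
gripper_force: 15.3
```

```bash
python3 chk.py d2
```

```text
pad 66 [468.2   9.1  39.9] [443.  -6.  33.] [480.  30.  51.]
yellow 122 [659.3  26.9  77.8] [645.   7.  75.] [672.  46.  81.]
red [784.1  37.1  94.2]
dx,dy,dz cm [ 0.02  0.03 -0.09] yaw 0.06 | now [0.4598 0.0118 0.0661] 4.76 F [-7.7 -0.4 30.7] w 0.0004 t 9.95 tilt z [-0.001 -0.    -1.   ]
```

It's at the stop: force jumped to 31 N. Now let it up slowly.

Emit:
send_rows --steps '[{"dx": 0.1, "dy": 0, "dz": -0.7, "yaw": 0, "gripper": 0}, {"dx": 0.3, "dy": 0, "dz": -1.4, "yaw": 0, "gripper": 0}, {"dx": 0.5, "dy": 0, "dz": -2.1, "yaw": 0, "gripper": 0}, {"dx": 0.7, "dy": 0, "dz": -2.8, "yaw": 0, "gripper": 0}, {"dx": 0.9, "dy": 0, "dz": -3.5, "yaw": 0, "gripper": 0}]'

```text
clock: 10.58
tcp_pos: [0.4695, 0.0126, 0.0999]
orientation: [-3.139, -0.131, -0.001]
contact_force: [1.7, 0.5, 0.0]
grip_width: -0.0001
gripper_force: 0.5
```

Emit:
send_rows --steps '[{"dx": 0.2, "dy": 0, "dz": -0.7, "yaw": 0, "gripper": 0}, {"dx": 0.4, "dy": 0, "dz": -1.4, "yaw": 0, "gripper": 0}, {"dx": 0.4, "dy": 0, "dz": -2.5, "yaw": 0, "gripper": 0}, {"dx": 0.4, "dy": 0, "dz": -2.5, "yaw": 0, "gripper": 0}, {"dx": 0.4, "dy": 0, "dz": -2.5, "yaw": 0, "gripper": 0}]'

```text
clock: 11.2
tcp_pos: [0.4728, 0.0128, 0.1246]
orientation: [3.139, 0.131, -0.0]
contact_force: [0.2, 0.3, 0.1]
grip_width: -0.0001
gripper_force: 0.0
```

```bash
python3 chk.py u1; python3 - <<'E'
from h import *
f=imaging.grab_frame("wrist"); X=cloud(f); hsv=cv2.cvtColor(f["color"],cv2.COLOR_RGB2HSV); H,S,V=[hsv[...,i].astype(int) for i in range(3)]
near=(abs(X[...,0]-.57)<.2)&(abs(X[...,1]-.025)<.08)
for k,m in (("yellow",near&(H>22)&(H<35)&(S>150)&(X[...,2]>.052)&(X[...,2]<.068)&(X[...,0]<.7)),
 ("bluetop",near&(H>100)&(H<125)&(S>120)&(X[...,2]>.033)&(X[...,2]<.042))):
    if m.sum()>20:
        P=X[m]; r=cv2.minAreaRect((P[:,:2]*1000).astype(np.float32)); print(k,m.sum(),np.round(np.median(P,0)*1000,1),r,P.min(0))
E
```

```text
pad 140 [474.1  13.   77.9] [457.  -4.  68.] [490.  30.  88.]
yellow 57 [647.6  24.8  59.6] [638.   6.  56.] [656.  45.  62.]
red [778.   35.6  86.6]
dx,dy,dz cm [-1.28  0.02  5.75] yaw 0.07 | now [0.4728 0.0128 0.1245] 4.77 F [ 0.2  0.1 -0.9] w 0.0002 t 11.25 tilt z [-0.001 -0.    -1.   ]
bluetop 7255 [578.5  21.3  35.7] ((576.4617919921875, 21.325456619262695), (45.90462112426758, 43.76438522338867), 4.502213954925537) [ 0.55202266 -0.00210922  0.03300049]
```

The handle is fully up again and the truck is down. The truck seems to have shifted a few mm in settling, so I'll re-measure from the earlier viewpoint.

Emit:
send_rows --steps '[{"dx": 0, "dy": 0, "dz": -3, "yaw": 0, "gripper": 0}, {"dx": 5, "dy": 0, "dz": -5, "yaw": 0, "gripper": 0}, {"dx": 8, "dy": 0, "dz": -5, "yaw": 0, "gripper": 0}, {"dx": 8, "dy": 0, "dz": -5, "yaw": 0, "gripper": 0}, {"dx": 8, "dy": 0, "dz": -5, "yaw": 0, "gripper": 0}]'

```text
clock: 11.92
tcp_pos: [0.5516, 0.0194, 0.1739]
orientation: [3.139, 0.131, -0.004]
contact_force: [0.2, 0.1, -0.5]
grip_width: -0.0003
gripper_force: 0.0
```

```bash
cat > m2.py <<'E'
from h import *
f=imaging.grab_frame("wrist"); save(f,"pics/w4.png"); X=cloud(f); hsv=cv2.cvtColor(f["color"],cv2.COLOR_RGB2HSV); H,S,V=[hsv[...,i].astype(int) for i in range(3)]
near=(abs(X[...,0]-.57)<.2)&(abs(X[...,1]-.025)<.08)
for k,m in (("yellow",near&(H>22)&(H<35)&(S>150)&(X[...,2]>.052)&(X[...,2]<.068)&(X[...,0]<.72)),
 ("bluetop",near&(H>100)&(H<125)&(S>120)&(X[...,2]>.033)&(X[...,2]<.042))):
    P=X[m]; r=cv2.minAreaRect((P[:,:2]*1000).astype(np.float32)); print(k,m.sum(),np.round(np.median(P,0)*1000,1),r)
    c=np.array(r[0]); a=np.radians(r[2]); a=a if a<.8 else a-np.pi/2; L=max(r[1]); e=np.array([np.cos(a),np.sin(a)])
    print("lift" if k=="yellow" else "saddle", c+e*(18-L/2) if k=="yellow" else c+e*80)
go([.473,.0128,.1245],4.7)
E
python3 m2.py
```

```text
yellow 4790 [660.5  27.3  59.7] ((661.777099609375, 27.184329986572266), (44.36933898925781, 39.92131805419922), 5.3586506843566895)
lift [657.6107187  26.7935245]
bluetop 4702 [585.4  22.   35.6] ((575.982666015625, 21.318622589111328), (74.79234313964844, 43.52109146118164), 4.635781764984131)
saddle [655.72095394  27.78433512]
dx,dy,dz cm [-7.86 -0.    4.97] yaw 0.07 | now [0.5514 0.0193 0.174 ] 4.77 F [-0.2 -0.3 -0.3] w -0.0001 t 11.97 tilt z [-0.002 -0.    -1.   ]
```

The jack has not moved (saddle about (663,28) mm) and the lift point is now at (658,27). That is 6 mm off, inside the 14 mm limit, so I go on to the second press.

Emit:
send_rows --steps '[{"dx": -4, "dy": 0, "dz": 0, "yaw": 0, "gripper": 0}, {"dx": -7.8, "dy": 0, "dz": 0, "yaw": 0, "gripper": 0}, {"dx": -7.8, "dy": 0, "dz": 3, "yaw": 0, "gripper": 0}, {"dx": -7.8, "dy": 0, "dz": 5.6, "yaw": 0, "gripper": 0}, {"dx": -7.8, "dy": 0, "dz": 5.6, "yaw": 0, "gripper": 0}]'

```text
clock: 12.6
tcp_pos: [0.4727, 0.0127, 0.1174]
orientation: [3.138, 0.131, -0.007]
contact_force: [-0.4, 0.5, -0.9]
grip_width: -0.0004
gripper_force: 0.0
```

Emit:
send_rows --steps '[{"dx": 0, "dy": 0, "dz": 0.8, "yaw": 0, "gripper": 0}, {"dx": -0.3, "dy": 0, "dz": 1.5, "yaw": 0, "gripper": 0}, {"dx": -0.6, "dy": 0, "dz": 2.2, "yaw": 0, "gripper": 0}, {"dx": -0.8, "dy": 0, "dz": 2.9, "yaw": 0, "gripper": 0}, {"dx": -1.0, "dy": 0, "dz": 3.6, "yaw": 0, "gripper": 0}]'

```text
clock: 13.22
tcp_pos: [0.4647, 0.0122, 0.0825]
orientation: [3.139, 0.131, -0.001]
contact_force: [-2.6, -0.5, 9.1]
grip_width: 0.0002
gripper_force: 3.8
```

```bash
python3 -c "
from h import *
go([.46,.0118,.0665],4.7)"
```

```text
dx,dy,dz cm [-0.47 -0.    1.6 ] yaw 0.07 | now [0.4647 0.0122 0.0825] 4.77 F [-2.6 -0.5  9.1] w 0.0002 t 13.22 tilt z [-0.001 -0.    -1.   ]
```

Emit:
send_rows --steps '[{"dx": -0.1, "dy": 0, "dz": 0.5, "yaw": 0, "gripper": 0}, {"dx": -0.3, "dy": 0, "dz": 0.9, "yaw": 0, "gripper": 0}, {"dx": -0.4, "dy": 0, "dz": 1.3, "yaw": 0, "gripper": 0}, {"dx": -0.4, "dy": 0, "dz": 1.5, "yaw": 0, "gripper": 0}, {"dx": -0.4, "dy": 0, "dz": 1.5, "yaw": 0, "gripper": 0}]'

```text
clock: 13.85
tcp_pos: [0.4617, 0.0119, 0.0678]
orientation: [-3.139, -0.131, -0.002]
contact_force: [-0.5, -0.5, 7.0]
grip_width: -0.0001
gripper_force: 3.5
```

Emit:
send_rows --steps '[{"dx": 0, "dy": 0, "dz": 0, "yaw": 0, "gripper": 0}, {"dx": 0, "dy": 0, "dz": 0, "yaw": 0, "gripper": 0}, {"dx": 0, "dy": 0, "dz": 0, "yaw": 0, "gripper": 0}]'

```text
clock: 14.22
tcp_pos: [0.4617, 0.0119, 0.0679]
orientation: [-3.139, -0.131, -0.002]
contact_force: [-0.7, 0.1, 7.3]
grip_width: 0.0
gripper_force: 3.4
```

```bash
python3 chk.py e1; python3 - <<'E'
from h import *
f=imaging.grab_frame("wrist"); save(f,"pics/we.png"); X=cloud(f); hsv=cv2.cvtColor(f["color"],cv2.COLOR_RGB2HSV); H,S,V=[hsv[...,i].astype(int) for i in range(3)]
near=(abs(X[...,0]-.57)<.2)&(abs(X[...,1]-.025)<.08)
for k,m in (("yellow",near&(H>22)&(H<35)&(S>150)&(X[...,2]>.06)),("blue",near&(H>100)&(H<125)&(S>120)&(X[...,2]>.033)&(X[...,2]<.042))):
    if m.sum()>20: P=X[m]; print(k,m.sum(),np.percentile(P[:,0],[1,99]),np.median(P,0))
E
```

```text
pad 64 [468.5   9.1  41.4] [447.  -6.  35.] [480.  30.  53.]
yellow 115 [653.4  26.   76.9] [640.   7.  74.] [666.  47.  80.]
red [778.2  36.9  93.8]
dx,dy,dz cm [-0.17  0.03  0.09] yaw 0.07 | now [0.4617 0.0119 0.0679] 4.77 F [-0.2  0.1  6.8] w -0.0001 t 14.28 tilt z [ 0.001  0.    -1.   ]
blue 6729 [0.55254788 0.5758076 ] [0.5652479  0.01997691 0.03568335]
```

View pics/s_e1.png

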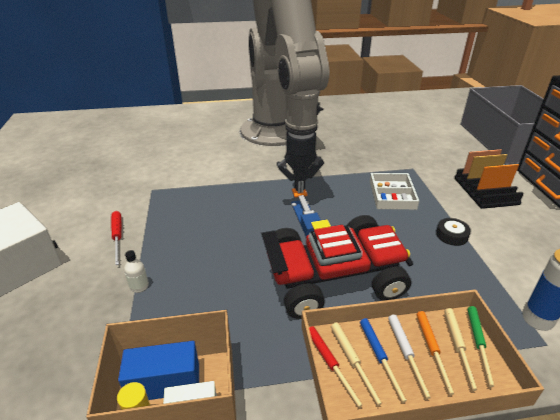

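The truck is lifted again (yellow pad at (320,227), 77 mm high). The offset is unchanged at about 6 mm. Pressing 2 mm further to hold firmly at the stop.

Emit:
send_rows --steps '[{"dx": 0, "dy": 0, "dz": 0.1, "yaw": 0, "gripper": 0}, {"dx": 0, "dy": 0, "dz": 0.2, "yaw": 0, "gripper": 0}, {"dx": 0, "dy": 0, "dz": 0.2, "yaw": 0, "gripper": 0}, {"dx": 0, "dy": 0, "dz": 0.2, "yaw": 0, "gripper": 0}, {"dx": 0, "dy": 0, "dz": 0.2, "yaw": 0, "gripper": 0}]'

```text
clock: 14.95
tcp_pos: [0.4617, 0.0119, 0.0668]
orientation: [3.139, 0.13, 0.002]
contact_force: [-4.5, 0.2, 22.0]
grip_width: 0.0001
gripper_force: 10.0
```

```bash
python3 chk.py e2
```

```text
pad 61 [468.4   9.4  40.4] [450.  -6.  35.] [480.  29.  51.]
yellow 117 [653.8  26.3  78.1] [640.   7.  74.] [667.  46.  81.]
red [778.4  36.4  94. ]
dx,dy,dz cm [-0.17  0.03 -0.02] yaw 0.07 | now [0.4617 0.0119 0.0668] 4.77 F [-4.1  0.8 20. ] w 0.0 t 15.0 tilt z [ 0.001 -0.    -1.   ]
```

The handle is on the stop at about 20 N and everything is steady.

```bash
python3 -c "
from bench import workorder
print(workorder.hand_in())"
```

```text
the job is handed in; nothing more can be done
None
```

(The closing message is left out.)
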